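# Charge the mill jar with grinding balls

## Task

Take the hand scoop from its board, scoop up grinding balls from the grey tray and tip at least four of the six into the white mill jar; any others must stay in the tray and none may end up on the bench. Move the balls only with the scoop, never with the gripper's fingers, then lay the scoop back level on its board and let go. Leave the other things on the bench where they are.

Things in the scene. Friction and masses are not known exactly. Their poses are not given: they have to be found in the camera images.
- scoop_grip (a point): point to grip the hand scoop: centre of the height and width of its level wooden handle bar, 105 mm long (x), 22 mm wide (y), 22 mm high; the bar reaches from 45 mm in front of this point to 60 mm behind it. 75 mm above the scoop's underside, 100 mm behind its lip, 10 mm ahead of the outside of its back wall. Own axes: mouth of the scoop to -x, z up
- scoop_base (a point): centre of the underside of the scoop's bowl, same axes (mouth to -x, z up). Bowl 110 (x) x 76 (y) mm outside, open above and at the front: lip at x = -55 mm, outside of the back wall at x = +55. Flat floor 2 mm thick, side walls 3 mm thick, 35 mm high behind x = 0 and sloping down from there to nothing at the lip, back wall 36 mm high
- scoop: the loose aluminium hand scoop, 160 to 260 g; origin and axes are those of scoop_base. A post on the back wall carries the handle bar above the rear of the bowl and beyond. It starts lying level on the board, mouth roughly towards the robot
- tray: grey plastic tray, fixed to the table, open above: 290 (x) x 96 (y) x 40 mm high outside, walls and floor 5 mm thick, upright walls, so inside 280 x 86 mm and floor 5 mm up. Origin: centre of its underside. Its -x end wall is the one nearest the robot. At the start the balls lie scattered in its -x half; at least 130 mm at the +x end are free
- jar: white porcelain mill jar, fixed, open above: round, outside diameter 140 mm, wall 8 mm (mouth 124 mm clear), 100 mm high, floor 8 mm thick. Origin: centre of its underside
- jar_middle (a point): point inside the jar, on its axis, 45 mm above its underside
- board: flat wooden board, fixed: 190 (x) x 140 (y) x 12 mm thick, on which the scoop lies at the start. Origin: centre of its underside
- mug: bystander: loose unfired mug, 72 mm diameter, 75 mm high, origin at the centre of its underside
- prop: bystander: small loose round kiln post, 34 mm diameter, 45 mm high, origin at its underside
- stilt: bystander: small loose kiln block, 30 mm cube, origin at its underside
- trowel: bystander: loose spatula with an orange handle lying flat, 240 mm long along its x, origin at its middle on the table
- bowl: bystander: loose clay bowl, 110 mm diameter, 50 mm high, origin at the centre of its underside
- brush: bystander: loose brush lying flat, 180 mm long along its x, origin at its middle on the table
- ball1_center (a point): centre of one of the six smooth white ceramic grinding balls, 30 mm diameter, 50 g, all alike, that start in the tray; they roll and slide easily
- ball2_center (a point): centre of one of the six smooth white ceramic grinding balls, 30 mm diameter, 50 g, all alike, that start in the tray; they roll and slide easily
- ball3_center (a point): centre of one of the six smooth white ceramic grinding balls, 30 mm diameter, 50 g, all alike, that start in the tray; they roll and slide easily
- ball4_center (a point): centre of one of the six smooth white ceramic grinding balls, 30 mm diameter, 50 g, all alike, that start in the tray; they roll and slide easily
- ball5_center (a point): centre of one of the six smooth white ceramic grinding balls, 30 mm diameter, 50 g, all alike, that start in the tray; they roll and slide easily
- ball6_center (a point): centre of one of the six smooth white ceramic grinding balls, 30 mm diameter, 50 g, all alike, that start in the tray; they roll and slide easily

How it is judged:
On the way, in this order (a step that is already met when the one before it is completed fails the run):
1. at least one ball is carried in the scoop, clear above the tray (((distance between ball1_center and scoop_base below 0.065 m and height (world z) of ball1_center above 0.08 m) or (distance between ball2_center and scoop_base below 0.065 m and height (world z) of ball2_center above 0.08 m) or (distance between ball3_center and scoop_base below 0.065 m and height (world z) of ball3_center above 0.08 m) or (distance between ball4_center and scoop_base below 0.065 m and height (world z) of ball4_center above 0.08 m) or (distance between ball5_center and scoop_base below 0.065 m and height (world z) of ball5_center above 0.08 m) or (distance between ball6_center and scoop_base below 0.065 m and height (world z) of ball6_center above 0.08 m))), for 0.2 s.
2. at least four balls are inside the jar (((distance between each of ball1_center, ball2_center, ball3_center and jar_middle below 0.065 m and distance between any of ball4_center, ball5_center, ball6_center and jar_middle below 0.065 m) or (distance between each of ball4_center, ball5_center, ball6_center and jar_middle below 0.065 m and distance between any of ball1_center, ball2_center, ball3_center and jar_middle below 0.065 m) or ((distance between any of ball1_center, ball2_center and jar_middle below 0.065 m and distance between any of ball1_center, ball3_center and jar_middle below 0.065 m and distance between any of ball2_center, ball3_center and jar_middle below 0.065 m) and (distance between any of ball4_center, ball5_center and jar_middle below 0.065 m and distance between any of ball4_center, ball6_center and jar_middle below 0.065 m and distance between any of ball5_center, ball6_center and jar_middle below 0.065 m)))), for 0.2 s.
At the end, for the whole second after the job is handed in: At least four of the six balls are inside the jar, every other ball is inside the tray, and the scoop lies level (within about 7 degrees) and at rest on the board, its bowl's centre within 60 mm (board x) and 45 mm (board y) of the board's centre (((distance between each of ball1_center, ball2_center, ball3_center and jar_middle below 0.065 m and distance between any of ball4_center, ball5_center, ball6_center and jar_middle below 0.065 m) or (distance between each of ball4_center, ball5_center, ball6_center and jar_middle below 0.065 m and distance between any of ball1_center, ball2_center, ball3_center and jar_middle below 0.065 m) or ((distance between any of ball1_center, ball2_center and jar_middle below 0.065 m and distance between any of ball1_center, ball3_center and jar_middle below 0.065 m and distance between any of ball2_center, ball3_center and jar_middle below 0.065 m) and (distance between any of ball4_center, ball5_center and jar_middle below 0.065 m and distance between any of ball4_center, ball6_center and jar_middle below 0.065 m and distance between any of ball5_center, ball6_center and jar_middle below 0.065 m))) and (distance between ball1_center and jar_middle below 0.065 m or (x of ball1_center in the frame of tray between -0.14 and 0.14 m and y of ball1_center in the frame of tray between -0.043 and 0.043 m and z of ball1_center in the frame of tray below 0.045 m)) and (distance between ball2_center and jar_middle below 0.065 m or (x of ball2_center in the frame of tray between -0.14 and 0.14 m and y of ball2_center in the frame of tray between -0.043 and 0.043 m and z of ball2_center in the frame of tray below 0.045 m)) and (distance between ball3_center and jar_middle below 0.065 m or (x of ball3_center in the frame of tray between -0.14 and 0.14 m and y of ball3_center in the frame of tray between -0.043 and 0.043 m and z of ball3_center in the frame of tray below 0.045 m)) and (distance between ball4_center and jar_middle below 0.065 m or (x of ball4_center in the frame of tray between -0.14 and 0.14 m and y of ball4_center in the frame of tray between -0.043 and 0.043 m and z of ball4_center in the frame of tray below 0.045 m)) and (distance between ball5_center and jar_middle below 0.065 m or (x of ball5_center in the frame of tray between -0.14 and 0.14 m and y of ball5_center in the frame of tray between -0.043 and 0.043 m and z of ball5_center in the frame of tray below 0.045 m)) and (distance between ball6_center and jar_middle below 0.065 m or (x of ball6_center in the frame of tray between -0.14 and 0.14 m and y of ball6_center in the frame of tray between -0.043 and 0.043 m and z of ball6_center in the frame of tray below 0.045 m)) and x of scoop_base in the frame of board between -0.06 and 0.06 m and y of scoop_base in the frame of board between -0.045 and 0.045 m and z of scoop_base in the frame of board between 0.006 and 0.018 m and angle between scoop_base's own z axis and vertical below 0.12 rad and linear speed of scoop below 0.02 m/s); the robot touches nothing.
It fails at once if the gripper's fingers touch a ball (contact force between the fingers and ball1 above 0.3 N or contact force between the fingers and ball2 above 0.3 N or contact force between the fingers and ball3 above 0.3 N or contact force between the fingers and ball4 above 0.3 N or contact force between the fingers and ball5 above 0.3 N or contact force between the fingers and ball6 above 0.3 N).
It fails at once if a bystander (mug, kiln post, kiln block, spatula, bowl or brush) is moved by more than 30 mm (distance of any of mug, prop, stilt, trowel, bowl, brush from where it was at the start of the episode above 0.03 m).
It also fails if it takes over 69 s, if anything falls off the work surface, if the arm or the gripper's body presses on something with over 40 N, if the wrist force passes 120 N, or if a joint passes its speed limit or range.

## Robot

A 7-joint arm with a two-finger parallel gripper is mounted at the origin on the work surface. World frame = base frame: x ahead of the robot, y to its left, z up, the work surface at z = 0. Lengths are in m, angles in rad, forces in N, time in s.
With the tool pointing down it reaches from about 0.425 to 0.925 m from the base axis. Payload 6.8 kg.
Tool frame: the origin (TCP) lies between the finger pads; the fingertips stand 11 mm ahead of it and the grasp point (between the pads) lies 8 mm behind it; z points along the fingers, y is the line along which they close (so a half turn about z gives the same grasp; the last joint's range is limited). The gripper opens to 85 mm and grips with 20 to 120 N. Pads are 22 mm wide; open, the fingers measure 114 mm over their backs; the gripper's body (76 mm by 85 mm) begins 54 mm behind the grasp point. The pads swing forward as they close: fully open they stand 13 mm farther back than shut.
Start: joints at [1.201, 0.477, 0.022, 1.555, -0.011, 1.109, -0.083], TCP at [0.175, -0.652, 0.212] pointing down, gripper open.
Joint ranges: [-2.96, 2.96], [-0.34, 2.1], [-1.41, 1.46], [0.24, 2.44], [-1.37, 4.51], [0.17, 1.92], [-2.96, 2.96]. Speed limits (rad/s): [2.39, 2.39, 3.14, 3.14, 3.14, 3.14, 3.14].

## Interface

Orientations are given as a rotation vector (axis times angle).
In Python, from bench import r gives the robot as it stands.
- The arm moves only by the tool send_rows, never from a script. Its argument "deltas" is a list of rows, each an object of numbers: "dx", "dy", "dz": the shift along the world's x, y, z in mm; "rx", "ry", "rz": the turn, a rotation vector about the world's x, y, z in degrees. A call has 1 to 5 rows; each row is the pose to reach, as a shift and turn from the pose commanded when the call began; what a row does not reach only later rows make up. A row lasts 1/12 s, in which the tool goes at most 41.7 mm and 7.16 degrees, less where a joint would pass 70% of its speed; a pose out of reach is approached as far as the arm can. A call with a gripper value outside its range is refused whole. "jaw" is the finger opening in mm, from 0 to 85.4, set as the call begins (left out, the last holds). The fingers move at their own pace and stop on an object; "newtons" is the grip in N (left out, the last holds). Time passes only in rows, so rows that repeat a pose let the fingers close. It gives the time, the measured TCP pose, the force, the opening and the grip force at its end, in the units of the state.
- r.get_obs(): the state, without advancing time (a new reading comes with each control period).
- r.grab_frame(name): name is "side" or "top" or "wrist"; returns a dict with "frame" (400x640x3 uint8, blue, green, red), "z_map" (400x640 float32, m along the optical axis (not along the pixel's ray), 0 where there is no reading), "vertical_fov" (degrees; the focal length in pixels is half the picture's height over the tangent of half this angle, whatever the lens; pixels are square), "cx", "cy" (the principal point, pixels), "distortion" ([k1, k2, p1, p2, k3] as OpenCV has them; the pictures are not rectified), "xyz" and "orientation" of the camera in the world. Camera axes: x right, y down, z forward; pixel columns grow to the right and rows downward; lengths in m; the calibration is good to about 2 mm. A picture is of the moment at which its call begins.
- r.hand_in(): hands the job in; it is judged then, once.
The state is a dict: "clock": time; "joints": joint angles; "qvel": joint speeds; "tau": joint torques, N m; "tcp_pos": TCP position; "orientation": TCP orientation; "contact_force": force on the tool from outside, world axes, zero at the start; "moment": the same for the moment, N m; "grip_width": finger opening in m; "gripper_force": force on a finger pad.
Only numpy, scipy, OpenCV 4.12 (cv2) and the standard library are available. Lean on these libraries where they do the work, as an engineer would, in place of code of your own. Each camera call takes 0.05 s, during which the arm holds its last target. There are 200 camera calls.

## Working session

There is one attempt and no reset: what is moved stays moved. The work goes in short steps, Python scripts to look and compute and a tool call to move; the robot and the scene stay as the last step left them, time stands still between calls to the robot, and variables do not carry over. Pictures are saved under pics/ and viewed, at most 10 in all, crops included, and the job is handed in when it is done.

Besides the shell and the picture viewer there is one more tool, called after ">>>" as name(argument=value, ...) on one line, values as JSON. send_rows: Moves the arm, as the interface text tells. Its arguments: {"type":"object","properties":{"deltas":{"type":"array","items":{"type":"object","properties":{"dx":{"type":"number"},"dy":{"type":"number"},"dz":{"type":"number"},"rx":{"type":"number"},"ry":{"type":"number"},"rz":{"type":"number"}}}},"jaw":{"type":"number"},"newtons":{"type":"number"}},"required":["deltas"]}

```bash
mkdir -p pics
cat > h.py <<'E'
import numpy as np,cv2
from scipy.spatial.transform import Rotation as R
from bench import r
def cam(n):
    c=r.grab_frame(n); f=200/np.tan(np.radians(c["vertical_fov"])/2)
    c["K"]=np.array([[f,0,c["cx"]],[0,f,c["cy"]],[0,0,1]]); 
    o=np.array(c["orientation"]); c["R"]=R.from_rotvec(o).as_matrix() if o.shape==(3,) else (R.from_quat(o).as_matrix() if o.shape==(4,) else o)
    c["D"]=np.array(c["distortion"],float); c["t"]=np.array(c["xyz"]); return c
def rays(c,uv):
    p=cv2.undistortPoints(np.array(uv,float).reshape(-1,1,2),c["K"],c["D"])[:,0]
    return np.c_[p,np.ones(len(p))]@c["R"].T
def plane(c,uv,z):
    d=rays(c,uv); return c["t"]+d*((z-c["t"][2])/d[:,2])[:,None]
def cloud(c):
    v,u=np.mgrid[:400,:640]; d=rays(c,np.c_[u.ravel(),v.ravel()])
    return (c["t"]+d*c["z_map"].ravel()[:,None]).reshape(400,640,3)
E
python3 - <<'E'
from h import *
import pickle
C={n:cam(n) for n in("top","side")}
pickle.dump(C,open("c0.pkl","wb"))
for n,c in C.items(): cv2.imwrite(f"pics/{n}0.png",c["frame"]); print(n,c["t"],c["orientation"],c["vertical_fov"],c["D"])
E
```

```text
top [ 0.39231959 -0.07160009  0.99524229] [-2.08243538  2.13239644 -0.18547612] 52.07795700221654 [-0.03525124  0.          0.          0.          0.        ]
side [0.38067884 0.86018322 0.85160675] [-0.22819019  2.74030368 -1.31683153] 44.025830276478715 [-0.1324606  0.         0.         0.         0.       ]
```

View pics/top0.png

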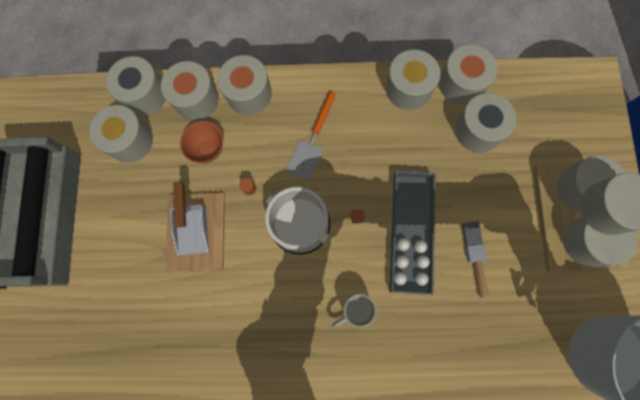

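View pics/side0.png

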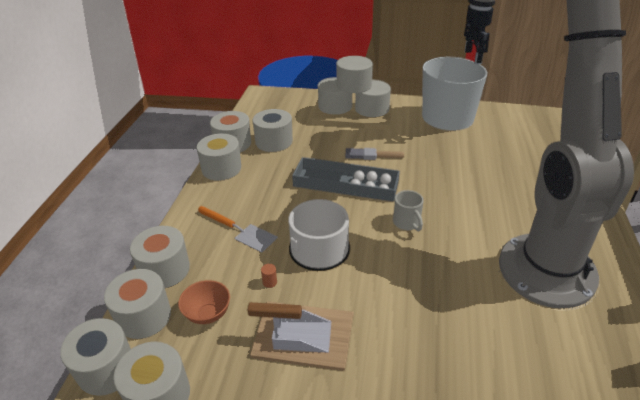

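Top view: the tray is at about (413,232) with six balls in its lower end (402-421, 245-280). The jar is at (298,220), the board at (196,231), the scoop handle at (180,203), the mug at (358,310), the post at (247,185) and the block at (357,215). The side view agrees.

Run:
```python
from h import *
import pickle
c=pickle.load(open("c0.pkl","rb"))["top"]; X=cloud(c); img=c["frame"]
def rep(n,m,h=None):
    p=X[m]; print(n,len(p),"med",np.median(p,0).round(4)); 
    if h is not None or len(p)>5:
        rc=cv2.minAreaRect((p[:,:2]*1000).astype(np.float32)); print("   rect",np.round(rc[0],1),np.round(rc[1],1),round(rc[2],1))
v,u=np.mgrid[:400,:640]; z=X[...,2]
def box(a,b,cc,d): return (u>=a)&(u<b)&(v>=cc)&(v<d)
rep("handle",box(165,200,170,235)&(z>.085)&(z<.11))
rep("board",box(160,230,185,275)&(z>.008)&(z<.017))
rep("board+scoop",box(160,230,185,275)&(z>.008)&(z<.06))
rep("bowlfloor",box(160,230,200,260)&(z>.0135)&(z<.02))
rep("jar rim",box(255,340,175,260)&(z>.092)&(z<.108))
rep("tray rim",box(380,445,160,300)&(z>.036)&(z<.045))
for n,b,lo in(("mug",(325,380,285,335),.06),("stilt",(345,370,203,228),.02),("prop",(235,260,172,200),.035)): rep(n,box(*b)&(z>lo)&(z<.12))
hsv=cv2.cvtColor(img,cv2.COLOR_BGR2HSV)
m=((hsv[...,2]>130)&(hsv[...,1]<70)&box(392,434,232,292)).astype(np.uint8)
k,l,s,ce=cv2.connectedComponentsWithStats(m)
for i in range(1,k):
    if s[i,4]>20: print("ball",ce[i].round(1),s[i,4],plane(c,[ce[i]],.02).round(3))
uv=[(393,170),(434,172),(433,293),(390,292),(168,270),(224,268),(223,193)]
print(plane(c,uv[:4],.04).round(3),plane(c,uv[4:],.012).round(3))
print(r.get_obs()["orientation"])
```

```text
handle 489 med [0.5878 0.277  0.0973]
   rect [589.9 279.5] [103.4  22.7] 5.8
board 3406 med [0.5212 0.2581 0.0127]
   rect [537.9 266.5] [188.8 140.1] 0.4
board+scoop 3834 med [0.526  0.2585 0.0131]
   rect [537.9 266.5] [188.8 140.1] 0.4
bowlfloor 1134 med [0.5289 0.2666 0.0148]
   rect [541.9 266. ] [138.3 147.4] 89.9
jar rim 704 med [0.551  0.011  0.0999]
   rect [549.9   8.9] [136.7 135.5] 89.2
tray rim 761 med [ 0.5055 -0.2685  0.0399]
   rect [ 521.7 -261. ] [ 95.1 288.8] 85.0
mug 269 med [ 0.3306 -0.1164  0.0743]
   rect [ 344.9 -116.8] [89.1 70.8] 87.5
stilt 156 med [ 0.5616 -0.1321  0.0297]
   rect [ 562.8 -131.7] [30.  30.5] 1.1
prop 162 med [0.6413 0.1346 0.0449]
   rect [641.3 135.3] [33.5 31.4] 85.1
ball [404.  245.1] 89 [[ 0.49 -0.24  0.02]]
ball [421.1 247.1] 85 [[ 0.485 -0.28   0.02 ]]
ball [402.9 262.6] 89 [[ 0.449 -0.235  0.02 ]]
ball [423.5 262.5] 82 [[ 0.448 -0.283  0.02 ]]
ball [400.7 279.2] 85 [[ 0.411 -0.227  0.02 ]]
ball [422.3 279.7] 81 [[ 0.408 -0.278  0.02 ]]
[[ 0.671 -0.221  0.04 ]
 [ 0.663 -0.319  0.04 ]
 [ 0.378 -0.296  0.04 ]
 [ 0.382 -0.198  0.04 ]] [[0.444 0.328 0.012]
 [0.446 0.192 0.012]
 [0.632 0.199 0.012]]
[-3.11318208e+00 -4.09875205e-01  4.86987741e-04]
```

Run:
```python
from h import *
import pickle
for n in("top","side"):
    c=pickle.load(open("c0.pkl","rb"))[n]; X=cloud(c)
    m=(X[...,2]>.06)&(X[...,2]<.6)&(X[...,1]<-.4)&(X[...,0]<.75)&(X[...,0]>0)&(c["z_map"]>0)
    p=X[m]
    H={}
    for q in p: k=tuple(np.round(q[:2],1)); H[k]=max(H.get(k,0),round(float(q[2]),2))
    print(n,dict(sorted((tuple(map(float,k)),v) for k,v in H.items())))
a=r.grab_frame("wrist"); cv2.imwrite("pics/w0.png",a["frame"])
```

```text
top {(0.1, -0.6): 0.08, (0.2, -0.6): 0.18, (0.3, -0.7): 0.18, (0.3, -0.6): 0.18, (0.4, -0.7): 0.11, (0.4, -0.6): 0.11, (0.5, -0.7): 0.2, (0.5, -0.6): 0.19, (0.6, -0.7): 0.2, (0.6, -0.6): 0.19, (0.7, -0.7): 0.11, (0.7, -0.6): 0.11, (0.7, -0.5): 0.1, (0.7, -0.4): 0.09}
side {(0.0, -1.5): 0.19, (0.0, -1.4): 0.21, (0.0, -1.3): 0.21, (0.1, -1.3): 0.25, (0.1, -1.2): 0.25, (0.1, -0.8): 0.18, (0.1, -0.7): 0.4, (0.1, -0.6): 0.43, (0.2, -1.3): 0.25, (0.2, -1.2): 0.25, (0.2, -0.8): 0.18, (0.2, -0.7): 0.4, (0.2, -0.6): 0.44, (0.3, -1.2): 0.25, (0.3, -0.8): 0.18, (0.3, -0.7): 0.18, (0.3, -0.6): 0.18, (0.4, -1.2): 0.25, (0.4, -0.7): 0.11, (0.4, -0.6): 0.11, (0.5, -1.5): 0.16, (0.5, -1.4): 0.2, (0.5, -1.3): 0.22, (0.5, -1.2): 0.25, (0.5, -0.7): 0.19, (0.5, -0.6): 0.19, (0.6, -1.7): 0.07, (0.6, -1.6): 0.13, (0.6, -1.5): 0.14, (0.6, -0.7): 0.19, (0.6, -0.6): 0.19, (0.7, -0.7): 0.11, (0.7, -0.6): 0.11, (0.7, -0.5): 0.09, (0.7, -0.4): 0.09}
```

View pics/w0.png

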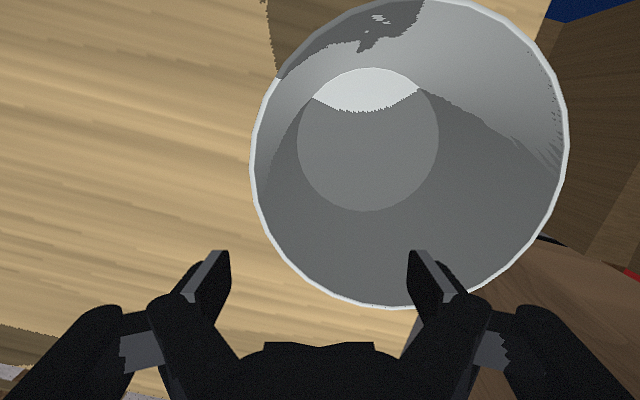

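The wrist picture shows the bucket's rim (centre about (410,150)) just under the fingers, so I raise the tool first and then cross.

>>> send_rows(deltas=[{"dx": 0, "dy": 0, "dz": 40}, {"dx": 30, "dy": 20, "dz": 60}, {"dx": 60, "dy": 45, "dz": 60}, {"dx": 90, "dy": 75, "dz": 60}, {"dx": 120, "dy": 105, "dz": 60}], jaw=60)

```text
$.deltas[0]: bad value
```

>>> send_rows(deltas=[{"dx": 26, "dy": 30}, {"dx": 52, "dy": 60}, {"dx": 78, "dy": 90}, {"dx": 104, "dy": 120}, {"dx": 130, "dy": 150}])

```text
$.deltas[0]: bad value
```

>>> send_rows(deltas=[{"dx": 16, "dy": 36, "rz": -2}, {"dx": 32, "dy": 72, "rz": -4}, {"dx": 48, "dy": 108, "rz": -6}, {"dx": 64, "dy": 144, "rz": -8}, {"dx": 80, "dy": 180, "rz": -9}])

```text
$.deltas[0]: bad value
```

>>> send_rows(deltas=[{"dx": 0, "dy": 0, "dz": 40, "rx": 0, "ry": 0, "rz": 0}, {"dx": 30, "dy": 20, "dz": 60, "rx": 0, "ry": 0, "rz": 0}, {"dx": 60, "dy": 45, "dz": 60, "rx": 0, "ry": 0, "rz": 0}, {"dx": 90, "dy": 75, "dz": 60, "rx": 0, "ry": 0, "rz": 0}, {"dx": 120, "dy": 105, "dz": 60, "rx": 0, "ry": 0, "rz": 0}], jaw=60)

```text
clock: 0.57
tcp_pos: [0.2946, -0.547, 0.272]
orientation: [3.114, 0.409, 0.0]
contact_force: [1.2, 0.0, -0.2]
grip_width: 0.06
gripper_force: 0.0
```

>>> send_rows(deltas=[{"dx": 26, "dy": 30, "dz": 0, "rx": 0, "ry": 0, "rz": 0}, {"dx": 52, "dy": 60, "dz": 0, "rx": 0, "ry": 0, "rz": 0}, {"dx": 78, "dy": 90, "dz": 0, "rx": 0, "ry": 0, "rz": 0}, {"dx": 104, "dy": 120, "dz": 0, "rx": 0, "ry": 0, "rz": 0}, {"dx": 130, "dy": 150, "dz": 0, "rx": 0, "ry": 0, "rz": 0}])

```text
clock: 0.98
tcp_pos: [0.4244, -0.3963, 0.2717]
orientation: [-3.115, -0.41, 0.0]
contact_force: [0.3, -0.1, 0.1]
grip_width: 0.0599
gripper_force: 0.0
```

>>> send_rows(deltas=[{"dx": 16, "dy": 36, "dz": 0, "rx": 0, "ry": 0, "rz": -2}, {"dx": 32, "dy": 72, "dz": 0, "rx": 0, "ry": 0, "rz": -4}, {"dx": 48, "dy": 108, "dz": 0, "rx": 0, "ry": 0, "rz": -6}, {"dx": 64, "dy": 144, "dz": 0, "rx": 0, "ry": 0, "rz": -8}, {"dx": 80, "dy": 180, "dz": 0, "rx": 0, "ry": 0, "rz": -9}])

```text
clock: 1.4
tcp_pos: [0.5039, -0.2162, 0.2717]
orientation: [3.137, 0.161, -0.0]
contact_force: [0.3, 0.1, -0.4]
grip_width: 0.0598
gripper_force: 0.0
```

>>> send_rows(deltas=[{"dx": 12, "dy": 38, "dz": 0, "rx": 0, "ry": 0, "rz": 0}, {"dx": 24, "dy": 77, "dz": 0, "rx": 0, "ry": 0, "rz": 0}, {"dx": 36, "dy": 115, "dz": 0, "rx": 0, "ry": 0, "rz": 0}, {"dx": 48, "dy": 154, "dz": 0, "rx": 0, "ry": 0, "rz": 0}, {"dx": 60, "dy": 192, "dz": 0, "rx": 0, "ry": 0, "rz": 0}])

```text
clock: 1.82
tcp_pos: [0.5637, -0.0241, 0.2717]
orientation: [3.137, 0.164, -0.0]
contact_force: [1.2, -1.5, 0.8]
grip_width: 0.0602
gripper_force: 0.0
```

>>> send_rows(deltas=[{"dx": 4, "dy": 40, "dz": 0, "rx": 0, "ry": 0, "rz": 0}, {"dx": 8, "dy": 80, "dz": 0, "rx": 0, "ry": 0, "rz": 0}, {"dx": 12, "dy": 120, "dz": 0, "rx": 0, "ry": 0, "rz": 0}, {"dx": 15, "dy": 160, "dz": 0, "rx": 0, "ry": 0, "rz": 0}, {"dx": 18, "dy": 200, "dz": 0, "rx": 0, "ry": 0, "rz": 0}])

```text
clock: 2.23
tcp_pos: [0.5814, 0.1756, 0.2716]
orientation: [3.137, 0.164, -0.0]
contact_force: [1.1, 0.3, 0.3]
grip_width: 0.0598
gripper_force: 0.0
```

>>> send_rows(deltas=[{"dx": 0, "dy": 40, "dz": 0, "rx": 0, "ry": 0, "rz": 0}, {"dx": 0, "dy": 80, "dz": 0, "rx": 0, "ry": 0, "rz": 0}, {"dx": 0, "dy": 102, "dz": 0, "rx": 0, "ry": 0, "rz": 0}, {"dx": 0, "dy": 102, "dz": -40, "rx": 0, "ry": 0, "rz": 0}, {"dx": 0, "dy": 102, "dz": -60, "rx": 0, "ry": 0, "rz": 0}])

```text
clock: 2.65
tcp_pos: [0.5801, 0.2783, 0.2094]
orientation: [-3.137, -0.171, 0.002]
contact_force: [-0.4, -1.7, -1.4]
grip_width: 0.0601
gripper_force: 0.0
```

Run:
```python
from h import *
c=cam("wrist"); X=cloud(c); z=X[...,2]
o=r.get_obs(); print(np.round(o["joints"],2),np.round(o["tcp_pos"],4),np.round(o["orientation"],3))
m=((z>.09)&(z<.105)&(np.abs(X[...,1]-.28)<.05)&(np.abs(X[...,0]-.59)<.1)); p=X[m]; print(len(p),np.median(p,0).round(4))
print(cv2.minAreaRect((p[:,:2]*1000).astype(np.float32)))
cv2.imwrite("pics/w1.png",c["frame"])
```

```text
[-0.23  0.47 -0.43  1.62  0.21  1.11 -2.18] [0.5784 0.2751 0.2049] [ 3.133  0.168 -0.013]
2514 [0.5921 0.2777 0.0986]
((588.1904907226562, 277.3781433105469), (104.71112823486328, 22.023239135742188), 5.271002769470215)
```

View pics/w1.png

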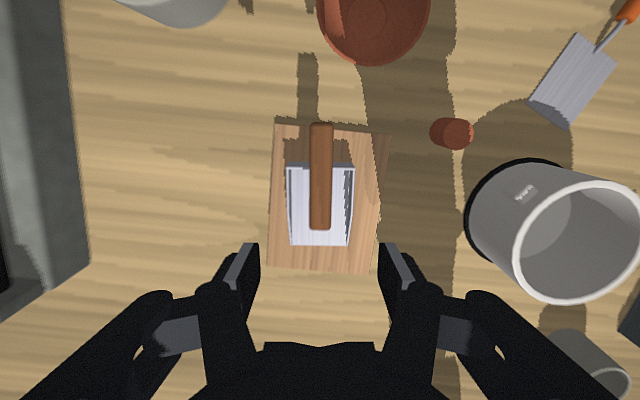

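>>> send_rows(deltas=[{"dx": 0, "dy": 0, "dz": 0, "rx": 0, "ry": 0, "rz": 0}, {"dx": 0, "dy": 0, "dz": -30, "rx": 0, "ry": 0, "rz": 0}, {"dx": 0, "dy": 0, "dz": -60, "rx": 0, "ry": 0, "rz": 0}, {"dx": 0, "dy": 0, "dz": -80, "rx": 0, "ry": 0, "rz": 0}, {"dx": 0, "dy": 0, "dz": -80, "rx": 0, "ry": 0, "rz": 0}])

```text
clock: 3.12
tcp_pos: [0.5803, 0.2741, 0.1292]
orientation: [3.135, 0.163, -0.007]
contact_force: [-0.3, -0.7, -0.5]
grip_width: 0.06
gripper_force: 0.0
```

>>> send_rows(deltas=[{"dx": 0, "dy": 2, "dz": -15, "rx": 0, "ry": 0, "rz": 0}, {"dx": 0, "dy": 3, "dz": -35, "rx": 0, "ry": 0, "rz": 0}, {"dx": 0, "dy": 3, "dz": -48, "rx": 0, "ry": 0, "rz": 0}, {"dx": 0, "dy": 3, "dz": -50, "rx": 0, "ry": 0, "rz": 0}, {"dx": 0, "dy": 3, "dz": -50, "rx": 0, "ry": 0, "rz": 0}])

```text
clock: 3.53
tcp_pos: [0.582, 0.2787, 0.0824]
orientation: [3.137, 0.164, 0.0]
contact_force: [-0.5, 0.3, 1.0]
grip_width: 0.0599
gripper_force: 0.0
```

Run:
```python
from h import *
o=r.get_obs(); print(np.round(o["joints"],2),np.round(o["tcp_pos"],4),np.round(o["orientation"],3),o["qvel"])
```

```text
[-0.26  0.6  -0.39  1.71  0.28  0.89 -2.24] [0.582  0.2787 0.0824] [3.137 0.164 0.   ] [-0.00214335 -0.01702796 -0.00729999 -0.01499959 -0.00368177  0.00386938
  0.00189147]
```

Aligned with the handle, so I close on it.

>>> send_rows(deltas=[{"dx": 0, "dy": 0, "dz": -3, "rx": 0, "ry": 0, "rz": 0}, {"dx": 0, "dy": 0, "dz": -3, "rx": 0, "ry": 0, "rz": 0}, {"dx": 0, "dy": 0, "dz": -3, "rx": 0, "ry": 0, "rz": 0}, {"dx": 0, "dy": 0, "dz": -3, "rx": 0, "ry": 0, "rz": 0}, {"dx": 0, "dy": 0, "dz": -3, "rx": 0, "ry": 0, "rz": 0}], jaw=10, newtons=90)

```text
clock: 3.95
tcp_pos: [0.5819, 0.279, 0.0793]
orientation: [-3.137, -0.164, -0.001]
contact_force: [0.7, 0.3, -0.4]
grip_width: 0.0102
gripper_force: 0.0
```

>>> send_rows(deltas=[{"dx": 0, "dy": 0, "dz": 0, "rx": 0, "ry": 0, "rz": 0}, {"dx": 0, "dy": 0, "dz": 0, "rx": 0, "ry": 0, "rz": 0}, {"dx": 0, "dy": 0, "dz": 0, "rx": 0, "ry": 0, "rz": 0}, {"dx": 0, "dy": 0, "dz": 0, "rx": 0, "ry": 0, "rz": 0}, {"dx": 0, "dy": 0, "dz": 0, "rx": 0, "ry": 0, "rz": 0}])

```text
clock: 4.37
tcp_pos: [0.5817, 0.279, 0.079]
orientation: [3.137, 0.164, 0.0]
contact_force: [-0.7, -0.1, 2.1]
grip_width: 0.0099
gripper_force: 0.9
```

Run:
```python
from h import *
a=cam("wrist")["frame"]; s=cam("side")["frame"][180:400,150:470]
cv2.imwrite("pics/w2.png",np.vstack([cv2.resize(a,(480,300)),cv2.resize(s,(480,300))]))
```

```text
(no output)
```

View pics/w2.png

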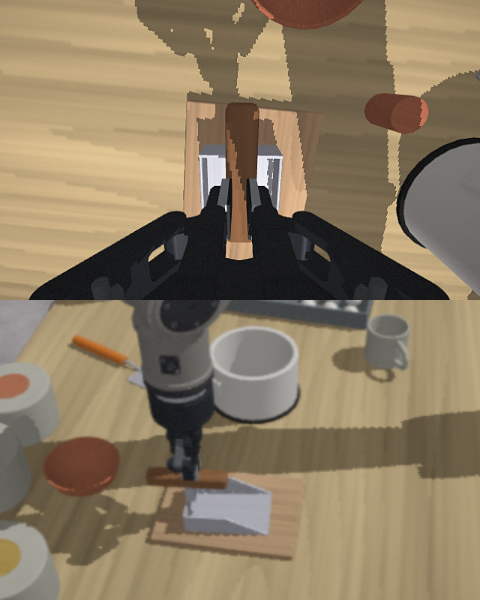

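The handle (about (240,170) in the upper part) does lie between the pads, but the force is nearly zero: the opening reading seems offset. I close further.

>>> send_rows(deltas=[{"dx": 0, "dy": 0, "dz": 0, "rx": 0, "ry": 0, "rz": 0}, {"dx": 0, "dy": 0, "dz": 0, "rx": 0, "ry": 0, "rz": 0}, {"dx": 0, "dy": 0, "dz": 0, "rx": 0, "ry": 0, "rz": 0}, {"dx": 0, "dy": 0, "dz": 0, "rx": 0, "ry": 0, "rz": 0}], jaw=0, newtons=90)

```text
clock: 4.8
tcp_pos: [0.5816, 0.2789, 0.0787]
orientation: [-3.137, -0.164, 0.0]
contact_force: [-0.0, 0.3, 0.8]
grip_width: 0.0004
gripper_force: 0.2
```

The fingers shut to zero, so the handle is not between them. I measure the fingertips against the handle in the depth maps.

Run:
```python
from h import *
o=r.get_obs(); print(o["tcp_pos"],o["joints"],o["tau"])
w=cam("wrist"); s=cam("side")
for n,c in(("w",w),("s",s)):
    X=cloud(c); g=c["frame"].max(2); d=np.linalg.norm(X[...,:2]-[.5816,.279],axis=-1)
    m=(g<70)&(d<.08)&(X[...,2]>.03)&(X[...,2]<.2)&(c["z_map"]>0); p=X[m]
    for a,b in((.03,.07),(.07,.09),(.09,.1),(.1,.11),(.11,.13),(.13,.16)):
        q=p[(p[:,2]>a)&(p[:,2]<=b)]; print(n,a,b,len(q),q.min(0).round(3) if len(q) else "",q.max(0).round(3) if len(q) else "")
    b=c["frame"].astype(int); m=(b[...,2]>b[...,0]+25)&(d<.12)&(X[...,2]>.08)&(X[...,2]<.12); p=X[m]
    print("brown",len(p),p.min(0).round(3),p.max(0).round(3),np.median(p,0).round(3))
a=w["frame"][120:320,200:440]; b=s["frame"][240:380,220:360]
cv2.imwrite("pics/w3.png",np.hstack([cv2.resize(a,(480,400)),cv2.resize(b,(320,400))]))
```

```text
[0.58161655 0.27892894 0.07871621] [-0.26349589  0.60203895 -0.3898145   1.71703081  0.28328908  0.87849712
 -2.23978098] [ 2.09527183e-02 -6.06528783e+01 -5.18087223e+00 -2.30487800e+01
  1.01513998e-02  3.50822601e-02 -1.86863798e-05]
w 0.03 0.07 0  
w 0.07 0.09 23 [0.639 0.273 0.083] [0.641 0.291 0.09 ]
w 0.09 0.1 131 [0.583 0.266 0.092] [0.64  0.292 0.1  ]
w 0.1 0.11 136 [0.586 0.265 0.103] [0.592 0.292 0.11 ]
w 0.11 0.13 779 [0.586 0.265 0.11 ] [0.593 0.292 0.13 ]
w 0.13 0.16 8373 [0.568 0.238 0.13 ] [0.598 0.32  0.16 ]
brown 4472 [0.537 0.266 0.081] [0.641 0.293 0.101] [0.617 0.28  0.099]
s 0.03 0.07 0  
s 0.07 0.09 0  
s 0.09 0.1 2 [0.607 0.276 0.098] [0.609 0.276 0.099]
s 0.1 0.11 11 [0.575 0.29  0.104] [0.586 0.294 0.11 ]
s 0.11 0.13 35 [0.572 0.291 0.11 ] [0.586 0.295 0.123]
s 0.13 0.16 47 [0.565 0.282 0.132] [0.582 0.318 0.16 ]
brown 623 [0.534 0.265 0.08 ] [0.64  0.296 0.106] [0.585 0.286 0.095]
```

View pics/w3.png

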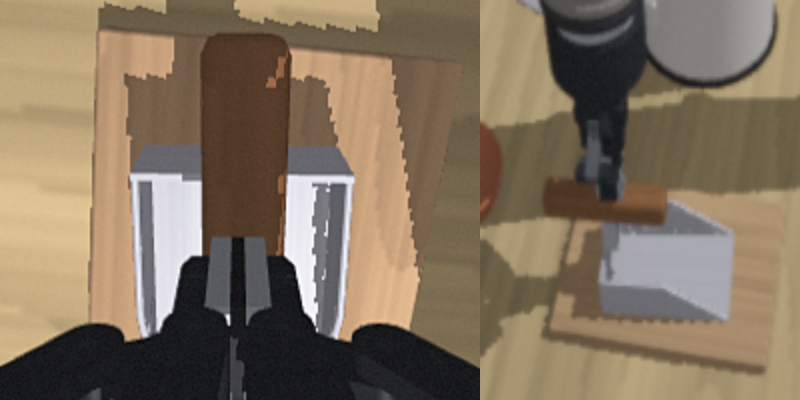

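The closed fingertips sit at z≈0.10, on top of the handle (side crop, about (610,195)). So the real tips are about 30 mm higher than the reading says. I open and go lower while watching the force.

>>> send_rows(deltas=[{"dx": 0, "dy": 0, "dz": 0, "rx": 0, "ry": 0, "rz": 0}, {"dx": 0, "dy": 0, "dz": 0, "rx": 0, "ry": 0, "rz": 0}, {"dx": 0, "dy": 0, "dz": 0, "rx": 0, "ry": 0, "rz": 0}, {"dx": 0, "dy": 0, "dz": 0, "rx": 0, "ry": 0, "rz": 0}, {"dx": 0, "dy": 0, "dz": 0, "rx": 0, "ry": 0, "rz": 0}], jaw=60)

```text
clock: 5.32
tcp_pos: [0.5815, 0.2788, 0.0787]
orientation: [3.137, 0.164, -0.0]
contact_force: [-0.1, -0.5, 0.7]
grip_width: 0.0594
gripper_force: 0.0
```

>>> send_rows(deltas=[{"dx": 0, "dy": 0, "dz": -5, "rx": 0, "ry": 0, "rz": 0}, {"dx": 0, "dy": 0, "dz": -10, "rx": 0, "ry": 0, "rz": 0}, {"dx": 0, "dy": 0, "dz": -15, "rx": 0, "ry": 0, "rz": 0}, {"dx": 0, "dy": 0, "dz": -18, "rx": 0, "ry": 0, "rz": 0}, {"dx": 0, "dy": 0, "dz": -20, "rx": 0, "ry": 0, "rz": 0}])

```text
clock: 5.73
tcp_pos: [0.5812, 0.2787, 0.0579]
orientation: [3.137, 0.164, -0.002]
contact_force: [0.1, -0.4, 0.4]
grip_width: 0.0598
gripper_force: 0.0
```

Run:
```python
from h import *
o=r.get_obs(); print(o["tcp_pos"],o["grip_width"],o["contact_force"])
c=cam("side")
X=cloud(c); g=c["frame"].max(2); d=np.linalg.norm(X[...,:2]-[.5816,.279],axis=-1)
m=(g<90)&(d<.08)&(X[...,2]>.03)&(X[...,2]<.2)&(c["z_map"]>0); p=X[m]
print(p[np.argsort(p[:,2])[:14]].round(3))
a=c["frame"][220:360,220:380]
cv2.imwrite("pics/s4.png",cv2.resize(a,(640,560)))
```

```text
[0.58120145 0.27865536 0.05786233] 0.059828800499639075 [ 0.112059   -0.43306938  0.39389273]
[[0.614 0.29  0.077]
 [0.611 0.291 0.079]
 [0.607 0.291 0.08 ]
 [0.572 0.288 0.08 ]
 [0.553 0.285 0.08 ]
 [0.562 0.286 0.08 ]
 [0.566 0.287 0.08 ]
 [0.56  0.286 0.08 ]
 [0.619 0.291 0.081]
 [0.564 0.287 0.081]
 [0.57  0.288 0.081]
 [0.63  0.294 0.081]
 [0.615 0.291 0.081]
 [0.54  0.286 0.082]]
```

View pics/s4.png

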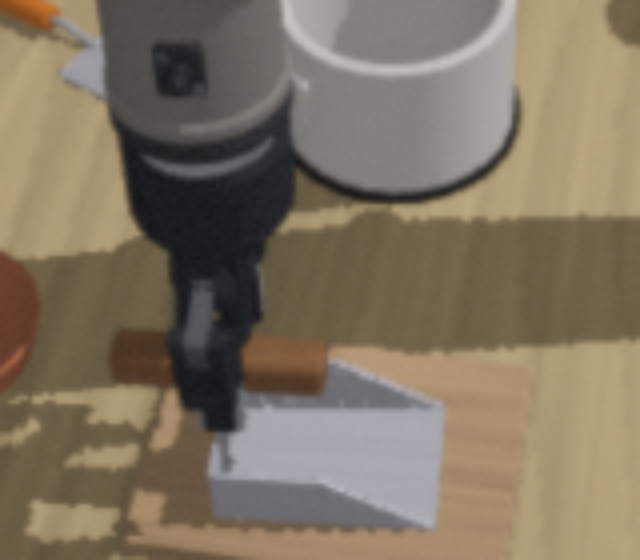

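The +y finger now overlaps the handle (crop (210,380)). I go 12 mm lower and close.

>>> send_rows(deltas=[{"dx": 0, "dy": 0, "dz": -4, "rx": 0, "ry": 0, "rz": 0}, {"dx": 0, "dy": 0, "dz": -8, "rx": 0, "ry": 0, "rz": 0}, {"dx": 0, "dy": 0, "dz": -11, "rx": 0, "ry": 0, "rz": 0}, {"dx": 0, "dy": 0, "dz": -12, "rx": 0, "ry": 0, "rz": 0}, {"dx": 0, "dy": 0, "dz": -12, "rx": 0, "ry": 0, "rz": 0}])

```text
clock: 6.2
tcp_pos: [0.5814, 0.2788, 0.0464]
orientation: [3.137, 0.164, -0.001]
contact_force: [-0.2, 0.4, -0.4]
grip_width: 0.0599
gripper_force: 0.0
```

>>> send_rows(deltas=[{"dx": 0, "dy": 0, "dz": 0, "rx": 0, "ry": 0, "rz": 0}, {"dx": 0, "dy": 0, "dz": 0, "rx": 0, "ry": 0, "rz": 0}, {"dx": 0, "dy": 0, "dz": 0, "rx": 0, "ry": 0, "rz": 0}, {"dx": 0, "dy": 0, "dz": 0, "rx": 0, "ry": 0, "rz": 0}, {"dx": 0, "dy": 0, "dz": 0, "rx": 0, "ry": 0, "rz": 0}], jaw=5, newtons=100)

```text
clock: 6.62
tcp_pos: [0.582, 0.2789, 0.0472]
orientation: [-3.137, -0.164, -0.001]
contact_force: [0.6, -0.4, 1.8]
grip_width: 0.0207
gripper_force: 97.8
```

>>> send_rows(deltas=[{"dx": 0, "dy": 0, "dz": 0, "rx": 0, "ry": 0, "rz": 0}, {"dx": 0, "dy": 0, "dz": 0, "rx": 0, "ry": 0, "rz": 0}, {"dx": 0, "dy": 0, "dz": 0, "rx": 0, "ry": 0, "rz": 0}])

```text
clock: 6.87
tcp_pos: [0.582, 0.2789, 0.0472]
orientation: [-3.137, -0.164, -0.001]
contact_force: [0.4, -1.2, 3.2]
grip_width: 0.0205
gripper_force: 97.8
```

Gripped: 20.5 mm opening, 98 N. I lift and carry it to above the free end of the tray.

>>> send_rows(deltas=[{"dx": 0, "dy": 0, "dz": 30, "rx": 0, "ry": 0, "rz": 0}, {"dx": 0, "dy": 0, "dz": 65, "rx": 0, "ry": 0, "rz": 0}, {"dx": 0, "dy": 0, "dz": 100, "rx": 0, "ry": 0, "rz": 0}, {"dx": 0, "dy": 0, "dz": 135, "rx": 0, "ry": 0, "rz": 0}, {"dx": 4, "dy": -20, "dz": 160, "rx": 0, "ry": 0, "rz": 0}])

```text
clock: 7.28
tcp_pos: [0.5841, 0.2647, 0.21]
orientation: [-3.132, -0.175, -0.002]
contact_force: [0.9, 0.9, -1.6]
grip_width: 0.0207
gripper_force: 98.4
```

>>> send_rows(deltas=[{"dx": 5, "dy": -40, "dz": 0, "rx": 0, "ry": 0, "rz": -1}, {"dx": 10, "dy": -80, "dz": 0, "rx": 0, "ry": 0, "rz": -2}, {"dx": 15, "dy": -120, "dz": 0, "rx": 0, "ry": 0, "rz": -3}, {"dx": 20, "dy": -160, "dz": 0, "rx": 0, "ry": 0, "rz": -4}, {"dx": 25, "dy": -200, "dz": 0, "rx": 0, "ry": 0, "rz": -5}])

```text
clock: 7.7
tcp_pos: [0.61, 0.0571, 0.2063]
orientation: [3.141, 0.027, -0.002]
contact_force: [0.7, 0.7, -1.6]
grip_width: 0.0204
gripper_force: 98.2
```

>>> send_rows(deltas=[{"dx": 5, "dy": -40, "dz": 0, "rx": 0, "ry": 0, "rz": -1}, {"dx": 10, "dy": -80, "dz": 0, "rx": 0, "ry": 0, "rz": -2}, {"dx": 15, "dy": -120, "dz": 0, "rx": 0, "ry": 0, "rz": -3}, {"dx": 20, "dy": -160, "dz": 0, "rx": 0, "ry": 0, "rz": -4}, {"dx": 25, "dy": -200, "dz": 0, "rx": 0, "ry": 0, "rz": -5}])

```text
clock: 8.12
tcp_pos: [0.6351, -0.1427, 0.2062]
orientation: [-3.139, 0.11, 0.002]
contact_force: [1.0, -0.1, -1.2]
grip_width: 0.0206
gripper_force: 98.2
```

>>> send_rows(deltas=[{"dx": 2, "dy": -40, "dz": 0, "rx": 0, "ry": 0, "rz": 0}, {"dx": 4, "dy": -80, "dz": 0, "rx": 0, "ry": 0, "rz": 0}, {"dx": 4, "dy": -115, "dz": 0, "rx": 0, "ry": 0, "rz": 0}, {"dx": 4, "dy": -130, "dz": 0, "rx": 0, "ry": 0, "rz": 0}, {"dx": 4, "dy": -130, "dz": 0, "rx": 0, "ry": 0, "rz": 0}])

```text
clock: 8.53
tcp_pos: [0.6376, -0.2777, 0.2055]
orientation: [3.137, -0.122, -0.003]
contact_force: [-0.7, -0.4, -1.9]
grip_width: 0.021
gripper_force: 98.3
```

>>> send_rows(deltas=[{"dx": 0, "dy": 0, "dz": -20, "rx": 0, "ry": 0, "rz": 0}, {"dx": 0, "dy": 0, "dz": -50, "rx": 0, "ry": 0, "rz": 0}, {"dx": 0, "dy": 0, "dz": -70, "rx": 0, "ry": 0, "rz": 0}, {"dx": 0, "dy": 0, "dz": -80, "rx": 0, "ry": 0, "rz": 0}, {"dx": 0, "dy": 0, "dz": -80, "rx": 0, "ry": 0, "rz": 0}])

```text
clock: 8.95
tcp_pos: [0.6378, -0.269, 0.1235]
orientation: [-3.137, 0.107, 0.009]
contact_force: [-0.0, -0.0, -1.8]
grip_width: 0.0204
gripper_force: 98.3
```

Run:
```python
from h import *
o=r.get_obs(); T=np.array(o["tcp_pos"]);print(T,o["orientation"],o["grip_width"],np.round(o["joints"],2))
w=cam("wrist"); s=cam("side"); t=cam("top")
cv2.imwrite("pics/v5.png",np.vstack([np.hstack([cv2.resize(w["frame"],(400,250)),cv2.resize(s["frame"][60:260,200:520],(400,250))]),cv2.resize(t["frame"][130:330,320:520],(300,300),interpolation=3).repeat(1,0) @ np.eye(3,dtype=np.uint8) if 0 else cv2.resize(t["frame"][140:315,280:560],(800,300))]))
def rect(n,p): 
    if len(p)>10: print(n,len(p),np.median(p,0).round(4),[np.round(a,1) for a in cv2.minAreaRect((p[:,:2]*1000).astype(np.float32))])
for n,c in(("w",w),("t",t),("s",s)):
    X=cloud(c); ok=c["z_map"]>0; z=X[...,2]; g=c["frame"].astype(int); br=(g[...,2]>g[...,0]+25)
    near=(np.abs(X[...,1]+.265)<.1)
    rect(n+" rim",X[ok&near&(z>.037)&(z<.044)&(np.abs(X[...,0]-.52)<.2)])
    rect(n+" handle",X[ok&near&br&(z>.12)&(z<.2)])
    grey=ok&(g.max(2)-g.min(2)<40)&(g.max(2)>110)&near&(z>.07)&(z<.125)&(np.abs(X[...,0]-.6)<.12)
    p=X[grey]; rect(n+" bowl",p); 
    if len(p): print(np.percentile(p[:,2],[2,10,50,90]).round(3))
```

```text
[ 0.63781068 -0.26897515  0.12350535] [-3.13721814  0.10710139  0.00851208] 0.020389874833432468 [ 0.47  0.6  -0.23  1.57  0.16  1.   -1.45]
w rim 820 [ 0.6564 -0.3005  0.0405] [array([ 645.5, -274.5]), array([96.2, 39.2]), np.float64(84.0)]
w handle 10347 [ 0.6601 -0.2714  0.1749] [array([ 644.9, -265.6]), array([88.9, 82.7]), np.float64(31.3)]
w bowl 1912 [ 0.6248 -0.244   0.0925] [array([ 591.7, -267. ]), array([ 76.6, 110.8]), np.float64(86.3)]
[0.09  0.091 0.092 0.124]
t rim 539 [ 0.4684 -0.2276  0.04  ] [array([ 521.7, -260.9]), array([ 95.1, 288.7]), np.float64(85.0)]
t handle 225 [ 0.616  -0.267   0.1779] [array([ 619.8, -271.3]), array([37.3, 51.6]), np.float64(46.5)]
t bowl 1235 [ 0.5825 -0.2617  0.0949] [array([ 595.8, -265.9]), array([ 74.8, 107.7]), np.float64(86.1)]
[0.091 0.093 0.095 0.099]
s rim 208 [ 0.473  -0.2257  0.0382] [array([ 517.8, -258.2]), array([101.2, 289.9]), np.float64(85.2)]
s handle 261 [ 0.628  -0.2606  0.1698] [array([ 644.1, -254.6]), array([ 50. , 104.3]), np.float64(86.5)]
s bowl 762 [ 0.5909 -0.2805  0.0963] [array([ 592., -264.]), array([ 84.6, 111.7]), np.float64(86.4)]
[0.088 0.09  0.096 0.118]
```

View pics/v5.png

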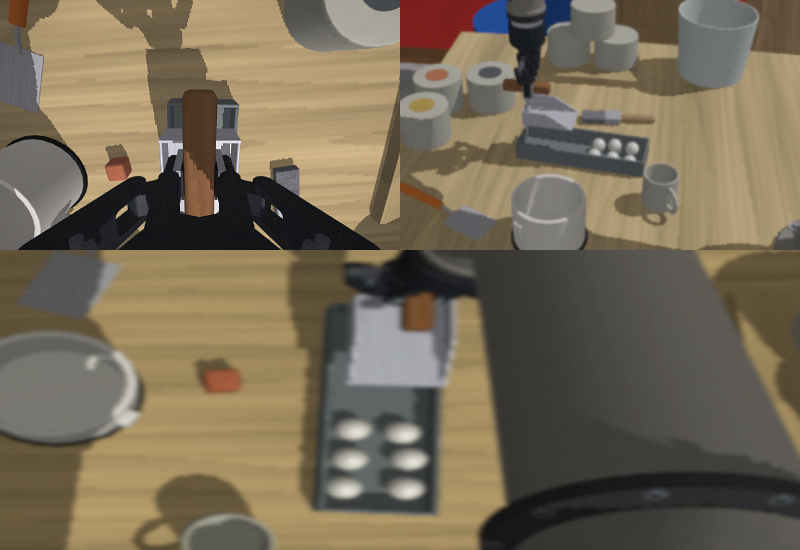

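The bowl is centred over the tray's far end (top view crop (400,340)) and the balls lie at crop (330-410, 430-490). I trim the yaw by -1° and go down into the tray.

>>> send_rows(deltas=[{"dx": 0, "dy": 0, "dz": -5, "rx": 0, "ry": 0, "rz": -1}, {"dx": 0, "dy": 0, "dz": -30, "rx": 0, "ry": 0, "rz": -1}, {"dx": 0, "dy": 0, "dz": -50, "rx": 0, "ry": 0, "rz": -1}, {"dx": 0, "dy": 0, "dz": -60, "rx": 0, "ry": 0, "rz": -1}, {"dx": 0, "dy": 0, "dz": -62, "rx": 0, "ry": 0, "rz": -1}])

```text
clock: 9.52
tcp_pos: [0.6385, -0.2707, 0.0631]
orientation: [-3.138, 0.138, 0.004]
contact_force: [0.2, -0.6, -1.5]
grip_width: 0.021
gripper_force: 98.4
```

>>> send_rows(deltas=[{"dx": 0, "dy": 0, "dz": -5, "rx": 0, "ry": 0, "rz": 0}, {"dx": 0, "dy": 0, "dz": -10, "rx": 0, "ry": 0, "rz": 0}, {"dx": 0, "dy": 0, "dz": -15, "rx": 0, "ry": 0, "rz": 0}, {"dx": 0, "dy": 0, "dz": -18, "rx": 0, "ry": 0, "rz": 0}, {"dx": 0, "dy": 0, "dz": -20, "rx": 0, "ry": 0, "rz": 0}])

```text
clock: 9.93
tcp_pos: [0.6397, -0.2711, 0.0448]
orientation: [3.138, -0.137, 0.0]
contact_force: [-0.0, -1.4, -2.2]
grip_width: 0.0209
gripper_force: 98.4
```

>>> send_rows(deltas=[{"dx": 0, "dy": 0, "dz": -1, "rx": 0, "ry": 0, "rz": 0}, {"dx": 0, "dy": 0, "dz": -2, "rx": 0, "ry": 0, "rz": 0}, {"dx": 0, "dy": 0, "dz": -3, "rx": 0, "ry": 0, "rz": 0}, {"dx": 0, "dy": 0, "dz": -4, "rx": 0, "ry": 0, "rz": 0}, {"dx": 0, "dy": 0, "dz": -4, "rx": 0, "ry": 0, "rz": 0}])

```text
clock: 10.35
tcp_pos: [0.6396, -0.2711, 0.0407]
orientation: [3.139, -0.137, -0.0]
contact_force: [-0.6, 0.0, -1.8]
grip_width: 0.0207
gripper_force: 98.4
```

>>> send_rows(deltas=[{"dx": 0, "dy": 0, "dz": -1, "rx": 0, "ry": 0, "rz": 0}, {"dx": 0, "dy": 0, "dz": -1, "rx": 0, "ry": 0, "rz": 0}, {"dx": 0, "dy": 0, "dz": -2, "rx": 0, "ry": 0, "rz": 0}, {"dx": 0, "dy": 0, "dz": -2, "rx": 0, "ry": 0, "rz": 0}])

```text
clock: 10.68
tcp_pos: [0.64, -0.2714, 0.0401]
orientation: [3.138, -0.137, 0.001]
contact_force: [-3.3, -0.3, 7.1]
grip_width: 0.0207
gripper_force: 99.5
```

Floor contact felt. I sweep along the tray's axis towards its near end.

>>> send_rows(deltas=[{"dx": -8, "dy": 0.7, "dz": 1, "rx": 0, "ry": 0, "rz": 0}, {"dx": -18, "dy": 1.6, "dz": 1, "rx": 0, "ry": 0, "rz": 0}, {"dx": -30, "dy": 2.6, "dz": 1, "rx": 0, "ry": 0, "rz": 0}, {"dx": -42, "dy": 3.7, "dz": 1, "rx": 0, "ry": 0, "rz": 0}, {"dx": -54, "dy": 4.7, "dz": 1, "rx": 0, "ry": 0, "rz": 0}])

```text
clock: 11.1
tcp_pos: [0.586, -0.2664, 0.0403]
orientation: [3.138, -0.137, 0.004]
contact_force: [2.4, -0.0, -0.4]
grip_width: 0.0206
gripper_force: 98.6
```

>>> send_rows(deltas=[{"dx": -12, "dy": 1, "dz": 0, "rx": 0, "ry": 0, "rz": 0}, {"dx": -24, "dy": 2.1, "dz": 0, "rx": 0, "ry": 0, "rz": 0}, {"dx": -36, "dy": 3.1, "dz": 0, "rx": 0, "ry": 0, "rz": 0}, {"dx": -48, "dy": 4.2, "dz": 0, "rx": 0, "ry": 0, "rz": 0}, {"dx": -60, "dy": 5.2, "dz": 0, "rx": 0, "ry": 0, "rz": 0}])

```text
clock: 11.52
tcp_pos: [0.5267, -0.261, 0.0406]
orientation: [3.138, -0.137, 0.006]
contact_force: [3.7, 0.8, -0.5]
grip_width: 0.0203
gripper_force: 98.5
```

>>> send_rows(deltas=[{"dx": -8, "dy": 0.7, "dz": 0, "rx": 0, "ry": 0, "rz": 0}, {"dx": -16, "dy": 1.4, "dz": 0, "rx": 0, "ry": 0, "rz": 0}, {"dx": -24, "dy": 2.1, "dz": 0, "rx": 0, "ry": 0, "rz": 0}, {"dx": -31, "dy": 2.7, "dz": 0, "rx": 0, "ry": 0, "rz": 0}, {"dx": -36, "dy": 3.1, "dz": 0, "rx": 0, "ry": 0, "rz": 0}])

```text
clock: 11.93
tcp_pos: [0.4899, -0.2582, 0.0402]
orientation: [3.138, -0.137, 0.003]
contact_force: [3.7, -1.1, 1.4]
grip_width: 0.0204
gripper_force: 98.7
```

Run:
```python
from h import *
o=r.get_obs(); print(o["tcp_pos"],o["orientation"])
s=cam("side");t=cam("top")
cv2.imwrite("pics/v6.png",np.hstack([cv2.resize(s["frame"][120:240,260:420],(400,300)),cv2.resize(t["frame"][160:310,360:460],(300,450))[:300] if 0 else cv2.resize(t["frame"][160:310,350:470],(240,300))]))
```

```text
[ 0.48989027 -0.2582341   0.04024122] [ 3.13820674e+00 -1.37247081e-01  2.69560129e-03]
```

View pics/v6.png

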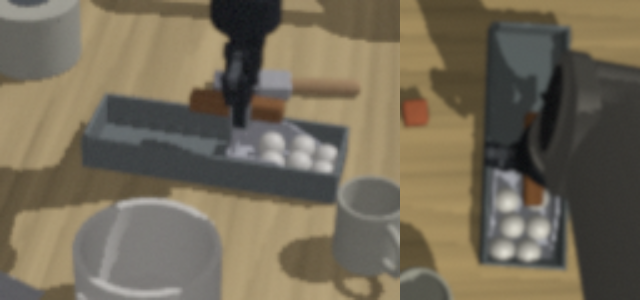

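All six balls are in the bowl's area: side crop (270-330,140-165), top crop (500-540,200-250). I close the last few mm, then tilt the mouth up about the rear edge.

>>> send_rows(deltas=[{"dx": -2, "dy": 0.2, "dz": 0, "rx": 0, "ry": 0, "rz": 0}, {"dx": -4, "dy": 0.4, "dz": 0, "rx": 0, "ry": 0, "rz": 0}, {"dx": -5, "dy": 0.5, "dz": 0, "rx": 0, "ry": 0, "rz": 0}, {"dx": -6, "dy": 0.5, "dz": 0, "rx": 0, "ry": 0, "rz": 0}, {"dx": -6, "dy": 0.5, "dz": 0, "rx": 0, "ry": 0, "rz": 0}])

```text
clock: 12.45
tcp_pos: [0.4843, -0.2577, 0.04]
orientation: [3.138, -0.137, 0.002]
contact_force: [4.9, -1.8, 2.8]
grip_width: 0.0204
gripper_force: 98.9
```

>>> send_rows(deltas=[{"dx": 3.5, "dy": -0.3, "dz": 1, "rx": 0.3, "ry": 4, "rz": 0}, {"dx": 7, "dy": -0.6, "dz": 2, "rx": 0.7, "ry": 8, "rz": 0}, {"dx": 11, "dy": -0.9, "dz": 3, "rx": 1, "ry": 12, "rz": 0}, {"dx": 14, "dy": -1.2, "dz": 4, "rx": 1.4, "ry": 16, "rz": 0}, {"dx": 18, "dy": -1.5, "dz": 5, "rx": 1.7, "ry": 20, "rz": 0}])

```text
clock: 12.87
tcp_pos: [0.4993, -0.2586, 0.0438]
orientation: [-3.073, 0.134, 0.557]
contact_force: [0.2, -0.6, -5.2]
grip_width: 0.0209
gripper_force: 98.3
```

Run:
```python
from h import *
o=r.get_obs(); print(o["tcp_pos"],R.from_rotvec(o["orientation"]).as_matrix()[:,2],o["contact_force"],np.round(o["joints"],2))
s=cam("side");t=cam("top")
cv2.imwrite("pics/v7.png",np.hstack([cv2.resize(s["frame"][110:230,260:420],(400,300)),cv2.resize(t["frame"][160:310,350:470],(240,300))]))
```

```text
[ 0.49930454 -0.25860161  0.04379154] [-0.34956105  0.03028634 -0.93642395] [ 0.23572332 -0.62687337 -5.22714398] [ 0.44  0.69 -0.18  1.67  0.2   1.15 -1.49]
```

View pics/v7.png

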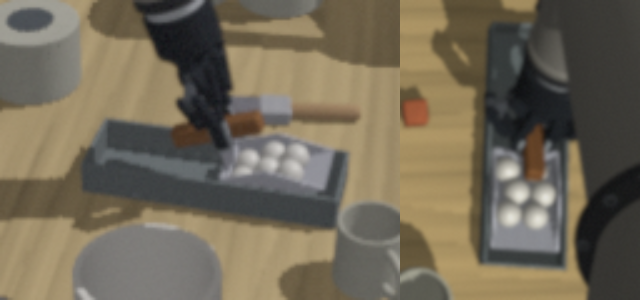

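All six balls sit in the tilted bowl: side crop (245-300,150-165). The load grew by 3.4 N, which matches six balls. I lift gently and carry them to the jar.

>>> send_rows(deltas=[{"dx": 0, "dy": 0, "dz": 6, "rx": 0.1, "ry": 1, "rz": 0}, {"dx": 0, "dy": 0, "dz": 18, "rx": 0.2, "ry": 2, "rz": 0}, {"dx": 0, "dy": 0, "dz": 36, "rx": 0.3, "ry": 3, "rz": 0}, {"dx": 0, "dy": 0, "dz": 56, "rx": 0.4, "ry": 4, "rz": 0}, {"dx": 0, "dy": 0, "dz": 76, "rx": 0.4, "ry": 5, "rz": 0}])

```text
clock: 13.38
tcp_pos: [0.4988, -0.2589, 0.1202]
orientation: [-3.044, 0.133, 0.684]
contact_force: [0.4, -1.0, -4.0]
grip_width: 0.0206
gripper_force: 98.2
```

>>> send_rows(deltas=[{"dx": 0, "dy": 0, "dz": 20, "rx": 0, "ry": 0, "rz": 0}, {"dx": 0, "dy": 0, "dz": 40, "rx": 0, "ry": 0, "rz": 0}, {"dx": 0, "dy": 0, "dz": 60, "rx": 0, "ry": 0, "rz": 0}, {"dx": 0, "dy": 0, "dz": 75, "rx": 0, "ry": 0, "rz": 0}, {"dx": 2, "dy": 6, "dz": 84, "rx": 0, "ry": 0, "rz": 0}])

```text
clock: 13.8
tcp_pos: [0.5015, -0.2547, 0.2055]
orientation: [-3.047, 0.138, 0.679]
contact_force: [-0.6, -0.6, -3.5]
grip_width: 0.0208
gripper_force: 98.5
```

>>> send_rows(deltas=[{"dx": 4, "dy": 12, "dz": 3, "rx": 0, "ry": 0, "rz": 0}, {"dx": 8, "dy": 28, "dz": 5, "rx": 0, "ry": 0, "rz": 0}, {"dx": 14, "dy": 48, "dz": 5, "rx": 0, "ry": 0, "rz": 0}, {"dx": 20, "dy": 70, "dz": 5, "rx": 0, "ry": 0, "rz": 0}, {"dx": 26, "dy": 92, "dz": 5, "rx": 0, "ry": 0, "rz": 0}])

```text
clock: 14.22
tcp_pos: [0.5291, -0.1578, 0.2083]
orientation: [-3.045, 0.13, 0.682]
contact_force: [0.1, -0.5, -5.6]
grip_width: 0.0206
gripper_force: 98.4
```

>>> send_rows(deltas=[{"dx": 6, "dy": 22, "dz": 0, "rx": 0, "ry": 0, "rz": 0}, {"dx": 12, "dy": 44, "dz": 0, "rx": 0, "ry": 0, "rz": 0}, {"dx": 18, "dy": 66, "dz": 0, "rx": 0, "ry": 0, "rz": 0}, {"dx": 24, "dy": 88, "dz": 0, "rx": 0, "ry": 0, "rz": 0}, {"dx": 30, "dy": 110, "dz": 0, "rx": 0, "ry": 0, "rz": 0}])

```text
clock: 14.63
tcp_pos: [0.5586, -0.0476, 0.2083]
orientation: [-3.046, 0.129, 0.682]
contact_force: [0.4, 0.3, -4.1]
grip_width: 0.0209
gripper_force: 98.4
```

>>> send_rows(deltas=[{"dx": 4, "dy": 20, "dz": 0, "rx": 0, "ry": 0, "rz": 0}, {"dx": 8, "dy": 36, "dz": 0, "rx": 0, "ry": 0, "rz": 0}, {"dx": 10, "dy": 48, "dz": 0, "rx": 0, "ry": 0, "rz": 0}, {"dx": 12, "dy": 55, "dz": 0, "rx": 0, "ry": 0, "rz": 0}, {"dx": 12, "dy": 58, "dz": 0, "rx": 0, "ry": 0, "rz": 0}])

```text
clock: 15.05
tcp_pos: [0.5715, 0.0084, 0.2093]
orientation: [-3.047, 0.131, 0.679]
contact_force: [0.5, -0.1, -4.1]
grip_width: 0.0208
gripper_force: 98.3
```

Run:
```python
from h import *
o=r.get_obs(); T=np.array(o["tcp_pos"]); M=R.from_rotvec(o["orientation"]).as_matrix()
print(T,M[:,2].round(3),np.round(o["contact_force"],1),np.round(o["joints"],2))
ax=np.array([M[:,0]*np.sign(M[0,0]),-M[:,1]*np.sign(M[1,1])*-1,-M[:,2]]).T
print(ax.round(3),np.linalg.det(ax))
for n in("side","top"):
    c=cam(n);X=cloud(c);g=c["frame"].astype(int);ok=c["z_map"]>0
    d=np.linalg.norm(X-T,axis=-1)
    br=ok&(g[...,2]>g[...,0]+30)&(d<.12)&(X[...,2]>.13)
    L=(X[br]-T)@ax; print(n,"handle local min/max",len(L),np.percentile(L,2,0).round(3),np.percentile(L,98,0).round(3))
    gr=ok&(g.max(2)-g.min(2)<45)&(g.max(2)>130)&(d<.17)&(X[...,2]>.125)
    L=(X[gr]-T)@ax; L=L[(L[:,0]<.02)&(L[:,2]<.03)]
    if len(L): print("bowl",len(L),np.percentile(L,2,0).round(3),np.percentile(L,98,0).round(3))
```

```text
[0.57151897 0.0083799  0.2093193 ] [-0.423  0.035 -0.905] [ 0.5 -0.1 -4.1] [ 0.1   0.59 -0.28  1.46  0.05  1.54 -1.83]
[[ 0.902  0.085  0.423]
 [-0.078  0.996 -0.035]
 [-0.425 -0.001  0.905]] 1.0000000000000002
side handle local min/max 378 [-0.047 -0.012  0.003] [0.055 0.04  0.082]
bowl 375 [-0.097 -0.037 -0.037] [0.007 0.04  0.009]Traceback (most recent call last):
  File "<stdin>", line 10, in <module>
    return _quantile_unchecked(
        a, q, axis, out, overwrite_input, method, keepdims, weights)
    return _ureduce(a,
                    func=_quantile_ureduce_func,
    ...<5 lines>...
                    overwrite_input=overwrite_input,
                    method=method)
    r = func(a, **kwargs)
    result = _quantile(arr,
                       quantiles=q,
    ...<2 lines>...
                       out=out,
                       weights=wgt)
    slices_having_nans = np.isnan(arr[-1, ...])
                                  ~~~^^^^^^^^^
IndexError: index -1 is out of bounds for axis 0 with size 0
```

The handle and bowl fit the model: the control point is 100 mm behind the lip and 35 mm above the underside. I bring the lip over the jar, then tip it down slowly.

>>> send_rows(deltas=[{"dx": 8, "dy": -1, "dz": -4, "rx": 0, "ry": 0, "rz": 0}, {"dx": 24, "dy": -2, "dz": -10, "rx": -0.2, "ry": -2, "rz": 0}, {"dx": 42, "dy": -3, "dz": -18, "rx": -0.3, "ry": -4, "rz": 0}, {"dx": 60, "dy": -3, "dz": -26, "rx": -0.5, "ry": -6, "rz": 0}, {"dx": 72, "dy": -3, "dz": -30, "rx": -0.7, "ry": -8, "rz": 0}])

```text
clock: 15.57
tcp_pos: [0.645, 0.0016, 0.1782]
orientation: [-3.094, 0.14, 0.462]
contact_force: [-0.6, 0.9, -5.1]
grip_width: 0.0209
gripper_force: 98.3
```

>>> send_rows(deltas=[{"dx": 6, "dy": 0, "dz": -4, "rx": -0.3, "ry": -3, "rz": 0}, {"dx": 11, "dy": 0, "dz": -8, "rx": -0.5, "ry": -6, "rz": 0}, {"dx": 14, "dy": 0, "dz": -12, "rx": -0.8, "ry": -9, "rz": 0}, {"dx": 16, "dy": 0, "dz": -15, "rx": -1.1, "ry": -12, "rz": 0}, {"dx": 16, "dy": 0, "dz": -18, "rx": -1.4, "ry": -16, "rz": 0}])

```text
clock: 15.98
tcp_pos: [0.6605, 0.0018, 0.1611]
orientation: [3.137, -0.142, -0.024]
contact_force: [0.1, -0.4, -4.2]
grip_width: 0.0203
gripper_force: 98.3
```

>>> send_rows(deltas=[{"dx": 1, "dy": 0, "dz": 4, "rx": -0.3, "ry": -4, "rz": 0}, {"dx": 2, "dy": 0, "dz": 8, "rx": -0.7, "ry": -8, "rz": 0}, {"dx": 1, "dy": 0, "dz": 12, "rx": -1, "ry": -12, "rz": 0}, {"dx": -1, "dy": 0, "dz": 15, "rx": -1.4, "ry": -16, "rz": 0}, {"dx": -3, "dy": 0, "dz": 18, "rx": -1.8, "ry": -20, "rz": 0}])

```text
clock: 16.4
tcp_pos: [0.6566, 0.0018, 0.1802]
orientation: [3.077, -0.139, 0.521]
contact_force: [0.1, -0.7, -3.6]
grip_width: 0.0206
gripper_force: 98.3
```

>>> send_rows(deltas=[{"dx": -5, "dy": 0, "dz": 2, "rx": -0.3, "ry": -4, "rz": 0}, {"dx": -10, "dy": 0, "dz": 5, "rx": -0.7, "ry": -8, "rz": 0}, {"dx": -16, "dy": 0, "dz": 7, "rx": -1, "ry": -12, "rz": 0}, {"dx": -22, "dy": 0, "dz": 9, "rx": -1.4, "ry": -16, "rz": 0}, {"dx": -28, "dy": 0, "dz": 12, "rx": -1.8, "ry": -20, "rz": 0}])

```text
clock: 16.82
tcp_pos: [0.6333, -0.0018, 0.1917]
orientation: [2.943, -0.139, 0.964]
contact_force: [-0.3, -0.9, -1.4]
grip_width: 0.0206
gripper_force: 98.8
```

Run:
```python
from h import *
o=r.get_obs(); T=np.array(o["tcp_pos"]); M=R.from_rotvec(o["orientation"]).as_matrix()
print(T,M[:,2].round(3),np.round(o["contact_force"],1),np.round(o["joints"],2))
c=cam("side");X=cloud(c);g=c["frame"].astype(int)
L=X-np.array([.5505,.009,0]); rr=np.hypot(L[...,0],L[...,1])
print("white in jar",((rr<.06)&(X[...,2]>.01)&(X[...,2]<.09)&(g.min(2)>150)).sum(), "tray balls",((np.abs(X[...,0]-.45)<.08)&(np.abs(X[...,1]+.258)<.045)&(g.min(2)>140)&(X[...,2]>.012)).sum())
```

```text
[ 0.63327902 -0.00175552  0.19174631] [ 0.588 -0.068 -0.806] [-0.3 -0.9 -1.4] [-0.27  0.19  0.08  2.21  0.9   0.21 -2.7 ]
white in jar 37 tray balls 0
```

The load has fallen to the empty value. I hold for a moment, then shake out with a lift.

>>> send_rows(deltas=[{"dx": 0, "dy": 2, "dz": 0, "rx": 0, "ry": 0, "rz": 0}, {"dx": 0, "dy": 2, "dz": 0, "rx": 0, "ry": 0, "rz": 0}, {"dx": 0, "dy": 2, "dz": 0, "rx": 0, "ry": 0, "rz": 0}, {"dx": 0, "dy": 2, "dz": 0, "rx": 0, "ry": 0, "rz": 0}, {"dx": 0, "dy": 2, "dz": 0, "rx": 0, "ry": 0, "rz": 0}])

```text
clock: 17.28
tcp_pos: [0.6358, 0.0018, 0.1926]
orientation: [2.944, -0.137, 0.965]
contact_force: [0.5, -1.2, -1.6]
grip_width: 0.0203
gripper_force: 98.8
```

Run:
```python
from h import *
o=r.get_obs(); T=np.array(o["tcp_pos"]); M=R.from_rotvec(o["orientation"]).as_matrix()
print(T,M[:,2].round(3),np.round(o["contact_force"],1),np.round(o["joints"],2))
ax=np.array([M[:,0]*np.sign(M[0,0]),M[:,1]*np.sign(M[1,1]),-M[:,2]]).T
for n in("side","top"):
    c=cam(n);X=cloud(c);g=c["frame"].astype(int);ok=c["z_map"]>0
    rr=np.hypot(X[...,0]-.5505,X[...,1]-.009)
    inj=ok&(rr<.055)&(X[...,2]>.012)&(X[...,2]<.09)
    L=(X-T)@ax
    bowl=ok&(np.abs(L[...,1])<.033)&(L[...,0]>-.1)&(L[...,0]<.0)&(L[...,2]>-.028)&(L[...,2]<0)
    tr=ok&(np.abs(X[...,0]-.52)<.13)&(np.abs(X[...,1]+.26)<.035)&(X[...,2]>.015)&(X[...,2]<.06)
    bench=ok&(g.min(2)>150)&(X[...,2]>.012)&(X[...,2]<.04)&(X[...,0]>.2)&(X[...,0]<.9)&(np.abs(X[...,1])<.45)&(rr>.075)
    print(n,"jar",inj.sum(),"bowl",bowl.sum(),"tray",tr.sum(),"bench",bench.sum(),X[bench].mean(0).round(2) if bench.any() else "")
```

```text
[0.63578799 0.00178956 0.19257325] [ 0.589 -0.066 -0.806] [ 0.5 -1.2 -1.6] [-0.27  0.2   0.08  2.2   0.9   0.21 -2.7 ]
side jar 161 bowl 27 tray 65 bench 55 [ 0.46 -0.41  0.02]
top jar 284 bowl 0 tray 77 bench 0
```

The scoop is empty (load back to -1.6 N). I level it while lifting and return to the board.

>>> send_rows(deltas=[{"dx": 0, "dy": 0, "dz": 15, "rx": 0.4, "ry": 4, "rz": 0}, {"dx": 0, "dy": 0, "dz": 30, "rx": 1, "ry": 11, "rz": 0}, {"dx": 0, "dy": 0, "dz": 40, "rx": 1.5, "ry": 17, "rz": 0}, {"dx": 0, "dy": 0, "dz": 45, "rx": 2, "ry": 23, "rz": 0}, {"dx": 0, "dy": 0, "dz": 45, "rx": 2.6, "ry": 30, "rz": 0}])

```text
clock: 17.8
tcp_pos: [0.6357, 0.0045, 0.2418]
orientation: [3.101, -0.136, 0.324]
contact_force: [1.8, 0.4, -1.9]
grip_width: 0.0206
gripper_force: 98.7
```

>>> send_rows(deltas=[{"dx": -3, "dy": 10, "dz": 0, "rx": 0.3, "ry": 3, "rz": 0}, {"dx": -8, "dy": 35, "dz": 0, "rx": 0.5, "ry": 6, "rz": 0}, {"dx": -14, "dy": 70, "dz": 0, "rx": 0.5, "ry": 6, "rz": 0}, {"dx": -20, "dy": 105, "dz": 0, "rx": 0.5, "ry": 6, "rz": 0}, {"dx": -25, "dy": 135, "dz": 0, "rx": 0.5, "ry": 6, "rz": 0}])

```text
clock: 18.22
tcp_pos: [0.6099, 0.1397, 0.2372]
orientation: [3.113, -0.139, 0.16]
contact_force: [0.1, 0.8, -1.6]
grip_width: 0.0205
gripper_force: 98.7
```

Run:
```python
from h import *
o=r.get_obs(); T=np.array(o["tcp_pos"]); M=R.from_rotvec(o["orientation"]).as_matrix()
print(T.round(4),M[:,2].round(3),np.degrees(np.arctan2(M[1,0],M[0,0])),np.round(o["contact_force"],1),np.round(o["joints"],2))
```

```text
[0.6099 0.1397 0.2372] [ 0.101 -0.026 -0.995] -5.063526950710269 [ 0.1  0.8 -1.6] [-0.14  0.34 -0.28  1.71  0.18  1.02 -2.15]
```

>>> send_rows(deltas=[{"dx": -6, "dy": 30, "dz": 0, "rx": 0.3, "ry": 1.2, "rz": 2}, {"dx": -12, "dy": 65, "dz": 0, "rx": 0.6, "ry": 2.4, "rz": 4}, {"dx": -18, "dy": 100, "dz": 0, "rx": 0.9, "ry": 3.6, "rz": 6}, {"dx": -24, "dy": 125, "dz": -5, "rx": 1.2, "ry": 4.8, "rz": 8}, {"dx": -28, "dy": 136, "dz": -20, "rx": 1.5, "ry": 5.8, "rz": 10.5}])

```text
clock: 18.63
tcp_pos: [0.5817, 0.2796, 0.2193]
orientation: [-3.124, -0.158, -0.007]
contact_force: [0.8, 1.3, -2.0]
grip_width: 0.0205
gripper_force: 98.7
```

>>> send_rows(deltas=[{"dx": 0, "dy": 0, "dz": -30, "rx": 0, "ry": 0, "rz": 0}, {"dx": 0, "dy": 0, "dz": -60, "rx": 0, "ry": 0, "rz": 0}, {"dx": 0, "dy": 0, "dz": -90, "rx": 0, "ry": 0, "rz": 0}, {"dx": 0, "dy": 0, "dz": -105, "rx": 0, "ry": 0, "rz": 0}, {"dx": 0, "dy": 0, "dz": -105, "rx": 0, "ry": 0, "rz": 0}])

```text
clock: 19.05
tcp_pos: [0.5795, 0.2712, 0.1074]
orientation: [-3.134, -0.147, 0.008]
contact_force: [-0.8, -0.8, -1.3]
grip_width: 0.0206
gripper_force: 98.7
```

Run:
```python
from h import *
o=r.get_obs(); T=np.array(o["tcp_pos"]); M=R.from_rotvec(o["orientation"]).as_matrix()
print(T.round(4),M[:,2].round(4),np.degrees(np.arctan2(M[1,0],M[0,0])),np.round(o["contact_force"],1))
c=cam("side");X=cloud(c);g=c["frame"].astype(int);ok=c["z_map"]>0
br=ok&(g[...,2]>g[...,0]+30)&(np.linalg.norm(X-T,axis=-1)<.12)&(X[...,2]>T[2]+.02)
p=X[br]; top=p[p[:,2]>np.percentile(p[:,2],60)]
A=np.c_[top[:,0]-.58,np.ones(len(top))]; print(np.linalg.lstsq(A,top[:,2],rcond=None)[0].round(3), len(top))
```

```text
[0.5795 0.2712 0.1074] [-0.0051  0.0044 -1.    ] 5.358647420491299 [-0.8 -0.8 -1.3]
[0.016 0.16 ] 214
```

Level within half a degree. I lower to touch the board (z≈0.047).

>>> send_rows(deltas=[{"dx": 1, "dy": 2, "dz": -15, "rx": 0, "ry": 0, "rz": 0}, {"dx": 2, "dy": 3, "dz": -30, "rx": 0, "ry": 0, "rz": 0}, {"dx": 2, "dy": 3, "dz": -44, "rx": 0, "ry": 0, "rz": 0}, {"dx": 2, "dy": 3, "dz": -52, "rx": 0, "ry": 0, "rz": 0}, {"dx": 2, "dy": 3, "dz": -54, "rx": 0, "ry": 0, "rz": 0}])

```text
clock: 19.52
tcp_pos: [0.5829, 0.2756, 0.0561]
orientation: [-3.132, -0.147, 0.0]
contact_force: [-0.0, 0.3, -1.6]
grip_width: 0.0206
gripper_force: 98.8
```

>>> send_rows(deltas=[{"dx": 0, "dy": 0, "dz": -1.5, "rx": 0, "ry": 0, "rz": 0}, {"dx": 0, "dy": 0, "dz": -3, "rx": 0, "ry": 0, "rz": 0}, {"dx": 0, "dy": 0, "dz": -4, "rx": 0, "ry": 0, "rz": 0}, {"dx": 0, "dy": 0, "dz": -4.5, "rx": 0, "ry": 0, "rz": 0}])

```text
clock: 19.85
tcp_pos: [0.5845, 0.2766, 0.0544]
orientation: [-3.13, -0.146, -0.006]
contact_force: [0.1, 0.0, -1.9]
grip_width: 0.0206
gripper_force: 98.8
```

>>> send_rows(deltas=[{"dx": 0, "dy": 0, "dz": -2, "rx": 0, "ry": 0, "rz": 0}, {"dx": 0, "dy": 0, "dz": -4, "rx": 0, "ry": 0, "rz": 0}, {"dx": 0, "dy": 0, "dz": -5, "rx": 0, "ry": 0, "rz": 0}, {"dx": 0, "dy": 0, "dz": -6, "rx": 0, "ry": 0, "rz": 0}, {"dx": 0, "dy": 0, "dz": -6, "rx": 0, "ry": 0, "rz": 0}])

```text
clock: 20.27
tcp_pos: [0.584, 0.2762, 0.0476]
orientation: [-3.13, -0.146, -0.004]
contact_force: [0.2, 0.3, -1.8]
grip_width: 0.0206
gripper_force: 98.8
```

>>> send_rows(deltas=[{"dx": 0, "dy": 0, "dz": -0.5, "rx": 0, "ry": 0, "rz": 0}, {"dx": 0, "dy": 0, "dz": -1, "rx": 0, "ry": 0, "rz": 0}, {"dx": 0, "dy": 0, "dz": -1, "rx": 0, "ry": 0, "rz": 0}, {"dx": 0, "dy": 0, "dz": -1, "rx": 0, "ry": 0, "rz": 0}])

```text
clock: 20.6
tcp_pos: [0.5843, 0.2764, 0.0472]
orientation: [-3.13, -0.146, -0.005]
contact_force: [-0.1, 0.3, 1.1]
grip_width: 0.0205
gripper_force: 99.2
```

It is resting on the board. I release it and withdraw upwards.

>>> send_rows(deltas=[{"dx": 0, "dy": 0, "dz": 0, "rx": 0, "ry": 0, "rz": 0}, {"dx": 0, "dy": 0, "dz": 0, "rx": 0, "ry": 0, "rz": 0}, {"dx": 0, "dy": 0, "dz": 0, "rx": 0, "ry": 0, "rz": 0}, {"dx": 0, "dy": 0, "dz": 0, "rx": 0, "ry": 0, "rz": 0}, {"dx": 0, "dy": 0, "dz": 0, "rx": 0, "ry": 0, "rz": 0}], jaw=60)

```text
clock: 21.02
tcp_pos: [0.5841, 0.2763, 0.0469]
orientation: [-3.13, -0.146, -0.005]
contact_force: [-0.0, -0.4, -1.1]
grip_width: 0.06
gripper_force: 0.0
```

>>> send_rows(deltas=[{"dx": 0, "dy": 0, "dz": 10, "rx": 0, "ry": 0, "rz": 0}, {"dx": 0, "dy": 0, "dz": 35, "rx": 0, "ry": 0, "rz": 0}, {"dx": 0, "dy": 0, "dz": 70, "rx": 0, "ry": 0, "rz": 0}, {"dx": 0, "dy": 0, "dz": 105, "rx": 0, "ry": 0, "rz": 0}, {"dx": 0, "dy": 0, "dz": 140, "rx": 0, "ry": 0, "rz": 0}])

```text
clock: 21.43
tcp_pos: [0.5838, 0.2763, 0.1891]
orientation: [-3.13, -0.147, -0.004]
contact_force: [0.8, 1.6, 0.4]
grip_width: 0.0602
gripper_force: 0.0
```

>>> send_rows(deltas=[{"dx": 0, "dy": 0, "dz": 30, "rx": 0, "ry": 0, "rz": 0}, {"dx": 0, "dy": 0, "dz": 55, "rx": 0, "ry": 0, "rz": 0}, {"dx": 0, "dy": 0, "dz": 60, "rx": 0, "ry": 0, "rz": 0}, {"dx": 0, "dy": 0, "dz": 60, "rx": 0, "ry": 0, "rz": 0}, {"dx": 0, "dy": 0, "dz": 60, "rx": 0, "ry": 0, "rz": 0}])

```text
clock: 21.85
tcp_pos: [0.5838, 0.2761, 0.2467]
orientation: [-3.131, -0.146, -0.004]
contact_force: [0.1, 0.3, 0.0]
grip_width: 0.0603
gripper_force: 0.0
```

Run:
```python
from h import *
for n in("top","side","wrist"):
    c=cam(n);X=cloud(c);g=c["frame"].astype(int);ok=c["z_map"]>0;z=X[...,2]
    rr=np.hypot(X[...,0]-.5505,X[...,1]-.009)
    inj=ok&(rr<.058)&(z>.013)&(z<.09); q=X[inj]
    print(n,"jar",len(q),np.percentile(q[:,2],[10,50,90]).round(3) if len(q) else "")
    h=ok&(np.hypot(X[...,0]-.58,X[...,1]-.277)<.09)&(z>.085)&(z<.11); p=X[h]
    if len(p)>20: print("handle",np.median(p,0).round(3),[np.round(a,1) for a in cv2.minAreaRect((p[:,:2]*1000).astype(np.float32))],np.linalg.lstsq(np.c_[p[:,:2]-p[:,:2].mean(0),np.ones(len(p))],p[:,2],rcond=None)[0].round(3))
    if n=="top":
        u=X[...,0]-.5217;v=X[...,1]+.261;a=np.radians(-5);x=u*np.cos(a)+v*np.sin(a);y=-u*np.sin(a)+v*np.cos(a)
        t=ok&(abs(x)<.13)&(abs(y)<.034); print("tray z>15mm:",(t&(z>.015)).sum(),"of",t.sum())
        old=(g.min(2)>130)&ok&(z>.012)&(z<.045)&(rr>.08)&(abs(X[...,1])<.4)&(X[...,0]>.25)&(X[...,0]<.9); print("white low pts",[tuple(a) for a in X[old][::5].round(2)][:10])
        m=(inj&(g.min(2)>100)).astype(np.uint8); print(m.sum())
        b=inj&(z>.02); k,l,s,ce=cv2.connectedComponentsWithStats(b.astype(np.uint8)); print(s[1:,4],[plane(c,[e],.025)[0].round(3) for e in ce[1:]])
print(r.get_obs()["tcp_pos"])
```

```text
top jar 671 [0.028 0.034 0.038]
handle [0.591 0.275 0.097] [array([592.2, 277.6]), array([102.4,  23.3]), np.float64(6.6)] [-0.024  0.227  0.097]
tray z>15mm: 0 of 2976
white low pts [(np.float64(0.59), np.float64(0.25), np.float64(0.04)), (np.float64(0.59), np.float64(0.26), np.float64(0.02)), (np.float64(0.59), np.float64(0.27), np.float64(0.01)), (np.float64(0.59), np.float64(0.25), np.float64(0.02)), (np.float64(0.59), np.float64(0.27), np.float64(0.02)), (np.float64(0.59), np.float64(0.26), np.float64(0.01)), (np.float64(0.59), np.float64(0.28), np.float64(0.01)), (np.float64(0.59), np.float64(0.27), np.float64(0.02)), (np.float64(0.59), np.float64(0.25), np.float64(0.01)), (np.float64(0.58), np.float64(0.27), np.float64(0.01))]
266
[119 119 112 201 116] [array([0.582, 0.041, 0.025]), array([ 0.564, -0.033,  0.025]), array([0.541, 0.052, 0.025]), array([ 0.526, -0.013,  0.025]), array([0.513, 0.031, 0.025])]
side jar 262 [0.024 0.034 0.068]
handle [0.587 0.282 0.096] [array([589.8, 278.7]), array([105.4,  24.6]), np.float64(5.1)] [ 0.028 -0.248  0.095]
wrist jar 1317 [0.024 0.033 0.038]
handle [0.595 0.276 0.099] [array([590.7, 275.8]), array([105.1,  22. ]), np.float64(5.1)] [-0.003 -0.004  0.098]
[0.5832207  0.27573297 0.24503724]
```

All six balls are in the jar (five blobs, one of them a touching pair), the tray is empty, and the scoop lies level on the board.

```bash
python3 -c "
from bench import r
print(r.hand_in())"
```

```text
the job is handed in; nothing more can be done
None
```

I scooped up all six balls and tipped them into the mill jar, laid the scoop level on its board, let go and handed the job in; the hand-in gave no verdict, but my last camera check showed six balls in the jar and none in the tray or on the bench.

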